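# Zero a fine-feed slide by feel and wind it out three turns

### The job

Set the bottle rest on the fine-feed slide: holding the crank's knob, wind it gently counter-clockwise (seen from above) until you feel it come up against its end stop, without forcing it so that the red overload pin comes up. Then, from the stop, wind it clockwise exactly three full turns, so that the crank ends up pointing the same way as at the stop, and let go of it. Leave everything else on the table where it is.

Things in the scene. Friction and masses are not known exactly. Their poses are not given: they have to be found in the camera images.
- slide_unit: fixed bench unit: grey base plate 330x112x12 mm, green gearbox (90x90 mm, top 67 mm up) at its near end with a crank on top; a leadscrew slide runs from it along the unit's +x, away from the robot. Origin on the table, straight below the crank's axis. All of the unit but the knob stays below 97 mm. Place and yaw differ each time.
- crank_axis (a point): point on the crank's vertical axis, level with the middle of the knob. Clockwise from above winds the slide out, counter-clockwise back to its end stop, 0.8 to 3.2 rad away at the start. Where round the circle the stop lies differs each time and nothing shows it: it is only felt. It is sprung: the knob gives about 0.4 mm for each newton. The crank has 5 turns of travel.
- knob_center (a point): middle of the crank's knob: upright black cylinder 22 mm across, 38 mm tall (88 to 126 mm above the table), 50 mm from the crank's axis, on a steel arm. It spins freely on its own pin, so it can be held from above at a fixed hand yaw while it goes round level. Steady drag of about 2 N at the knob; the crank stays where it is left.
- carriage_top (a point): middle of the top of the aluminium carriage (60x92 mm) with a white V-shaped bottle rest; it moves along the unit's +x by only 1 mm for each clockwise turn, and stands 125 mm from the unit's origin when the crank is at its stop.
- telltale_tip (a point): tip of the red overload pin, 9 mm across, in the middle of the crank's hub on its axis, 90.5 mm above the table at rest. It rises as the crank is pushed against its stop: about 0.25 mm for each newton at the knob, 5 mm at 20 N, which is too hard.
- collar_a: cream pump collar (cap with a small round head), 28 mm across, 34 mm tall, loose bystander. Origin in the middle of its underside.
- collar_b: white pump collar, 28 mm across, 34 mm tall, loose bystander. Origin in the middle of its underside.
- collar_c: cream pump collar, 28 mm across, 34 mm tall, loose bystander. Origin in the middle of its underside.
- pin_a: steel spindle pin standing on its 26 mm foot, 110 mm tall, loose bystander. Origin in the middle of its underside.
- bottle_a: plain green bottle, 46x68 mm, 198 mm tall, loose bystander. Origin in the middle of its underside.
- bottle_b: plain green bottle, 46x68 mm, 198 mm tall, loose bystander. Origin in the middle of its underside.
- spanner: open-ended spanner lying flat, 159 mm long, 9 mm thick, loose bystander. Origin in the middle of its underside.

How it is judged:
By the outcome, as a careful person would: the job done as asked, in the order asked, and still so for the second after the job is handed in, with the robot touching nothing.
It also fails if it takes over 70 s, if anything falls off the work surface, if the arm or the gripper's body presses on something with over 40 N, if the wrist force passes 120 N, or if a joint passes its speed limit or range.

### The arm

A 6-joint arm with a two-finger parallel gripper is mounted at the origin on a cart in front of the work surface, level with it; the furniture and walls round the work are solid. World frame = base frame: x ahead of the robot, y to its left, z up, the work surface at z = 0. Lengths are in mm, angles in rad, forces in N, time in s.
With the tool pointing down it reaches from about 325 to 775 mm from the base axis. Payload 9.3 kg.
Tool frame: the origin (TCP) lies on the centre line of the jaws, within the pads' length; the fingertips stand arm.tip_extent ahead of it and the grasp point (between the pads) lies 8 mm behind it (arm.tip_extent is the distance from the TCP to the fingertips, in mm); y points along the fingers, x is the direction in which the jaws open and shut, and the axes are right-handed (so a half turn about y gives the same grasp; the last joint's range is limited). The gripper opens to 85 mm and grips with 20 to 120 N. Pads are 22 mm wide; open, the fingers measure 114 mm over their backs; the gripper's body (76 mm by 85 mm) begins 54 mm behind the grasp point. The pads swing forward as they close: fully open they stand 13 mm farther back than shut.
Start: joints at [1.063, 0.259, 0.021, 1.334, 0, 1.418], TCP at [191.073, 515.74, 242.279] pointing down, gripper open.
Joint ranges: [-3.04, 3.04], [-0.91, 1.82], [-1.04, 1.36], [-1.92, 1.95], [-1.52, 1.45], [-3.14, 3.14]. Speed limits (rad/s): [2.22, 2.22, 2.79, 3.14, 3.14, 3.14].

### API

Orientations are given as a rotation vector (axis times angle).
In Python, from bench import arm gives the robot as it stands.
- The arm moves only by the tool carry_out, never from a script. Its arguments are lists of equal length, an entry for each row: "rot": the turn, a rotation vector about the tool's x, y, z in rad, a list of three; "slide": the shift along the tool's x, y, z in mm, a list of three; "grip": the closure, from 0 (fully open) to 1 (shut). In form: {"rot": [[ax, ay, az], ...], "slide": [[dx, dy, dz], ...], "grip": [grip, ...]}. A call has 1 to 20 rows; each row shifts and turns the commanded pose from where the row before left it, along the tool's axes as they then stand; what a row does not reach is not made up. A row lasts 1/10 s, in which the tool goes at most 50 mm and 8.59 degrees, less where a joint would pass 70% of its speed; a pose out of reach is approached as far as the arm can. A call is refused whole if a number of a shift passes 50 or a number of a turn 0.15, either way. A call with a gripper value outside its range is refused whole. The fingers move at their own pace and stop on an object; "grip_force" is the grip in N (left out, the last holds). Time passes only in rows, so rows that do not move let the fingers close. It gives the time, the measured TCP pose, the force and the opening at its end, in the units of the state.
- arm.get_obs(): the state, without advancing time (a new reading comes with each control period).
- arm.grab_frame(name): name is "scene" or "top" or "wrist"; returns (picture, depth): 384x512x3 uint8, red, green, blue; 384x512 float32, mm along the optical axis (not along the pixel's ray), 0 where there is no reading.
- arm.calibration(name): a dict with "fx", "fy", "cx", "cy" (pixels), "rvec" (rotation vector, rad) and "tvec" (3), from world to camera coordinates, as OpenCV has them. Camera axes: x right, y down, z forward; pixel columns grow to the right and rows downward; lengths in mm; the calibration is good to about 2 mm. A picture is of the moment at which its call begins: read the wrist's pose just before it. calibration takes no time and is no camera call; for the wrist camera it gives the pose at the moment of the call.
- arm.sign_off(): hands the job in, once; it reports no verdict.
Trained networks look in the newest picture that a camera, given by its name, has taken for a name from the list of things; names that differ only in an ending like _2 or _b are one class to them, and where a whole thing is asked for, a point or a joint stands for the part that bears it (a point fixed in the world has none). Each returns a list of dicts, best first, with "confidence" (0 to 1); they miss things now and then, are a little off and sometimes report something else, mostly with a low value. They report only what shows in the picture. A call takes as long as a camera call.
- arm.look_for(camera, thing): "location" ([x, y, z] in mm, in the coordinates of the camera as it stood for that picture, good to about 4 mm: the middle of the surface that is visible of it).
The state is a dict: "clock": time; "joint_pos": joint angles; "joint_vel": joint speeds; "joint_torque": joint torques, N m; "tool_pos": TCP position; "eef_rot": TCP orientation; "wrist_force": force on the tool from outside, world axes, zero at the start; "moment": the same for the moment, N m; "width": finger opening in mm.
Only numpy, scipy, OpenCV 4.12 (cv2) and the standard library are available. Lean on these libraries where they do the work, as an engineer would, in place of code of your own. Each camera call takes 0.05 s, during which the arm holds its last target.

## Working session

There is one attempt and no reset: what is moved stays moved. The work goes in short steps, Python scripts to look and compute and a tool call to move; the robot and the scene stay as the last step left them, time stands still between calls to the robot, and variables do not carry over. Pictures are saved under pics/ and viewed, and the job is handed in when it is done.

Besides the shell and the picture viewer there is one more tool, called by a JSON object that holds its "fn" and its "kwargs", one argument or row to a line. carry_out: Moves the arm, as the interface text tells. Its arguments: {"type":"object","properties":{"rot":{"type":"array","items":{"type":"array","items":{"type":"number"}}},"slide":{"type":"array","items":{"type":"array","items":{"type":"number"}}},"grip":{"type":"array","items":{"type":"number"}},"grip_force":{"type":"number"}},"required":["rot","slide","grip"]}

```bash
mkdir -p pics; cat > h.py <<'E'
import numpy as np,cv2
from scipy.spatial.transform import Rotation as R
from bench import arm
def w(cam,p,cal=None):
    c=cal or arm.calibration(cam); Rm=R.from_rotvec(c["rvec"]).as_matrix()
    return Rm.T@(np.array(p,float)-np.array(c["tvec"],float))
def px(cam,u,v,d):
    c=arm.calibration(cam); return w(cam,[(u-c["cx"])/c["fx"]*d,(v-c["cy"])/c["fy"]*d,d])
def proj(cam,P):
    c=arm.calibration(cam); q=R.from_rotvec(c["rvec"]).as_matrix()@np.array(P,float)+np.array(c["tvec"],float).ravel()
    return c["fx"]*q[0]/q[2]+c["cx"],c["fy"]*q[1]/q[2]+c["cy"]
def save(n,im,s=1.5): cv2.imwrite("pics/"+n+".png",cv2.resize(im[:,:,::-1],None,fx=s,fy=s))
E
python3 - <<'E'
from h import *
np.set_printoptions(precision=1,suppress=True)
o=arm.get_obs();print(o,arm.tip_extent)
for cam in("top","scene"):
    im,d=arm.grab_frame(cam);save(cam+"0",im);np.save(cam+"0.npy",d)
    for t in["knob_center","crank_axis","telltale_tip","carriage_top","bottle","pin","collar","spanner"]:
        try:
            for r in arm.look_for(cam,t)[:3]:
                p=w(cam,r["location"]);print(cam,t,round(r["confidence"],2),p,np.array(proj(cam,p))*1.5)
        except Exception as e: print(t,e)
E
```

```text
{'clock': 0.0, 'joint_pos': array([1.1, 0.3, 0. , 1.3, 0. , 1.4]), 'joint_vel': array([ 0., -0., -0.,  0., -0., -0.]), 'joint_torque': array([  0. , -55.6,  34.5,   0. ,  -0. ,  -0. ]), 'tool_pos': array([191. , 515.5, 241.7]), 'eef_rot': array([-1.4, -0.9,  0.9]), 'wrist_force': array([-0.4,  1.9, -1.1]), 'moment': array([0., 0., 0.]), 'width': 85.66420639275593} 11.0
top knob_center 0.61 [ 498.  -361.4  122.4] [574.3 303.4]
top knob_center 0.26 [ 583.6 -326.7   39.6] [543.8 273.9]
top crank_axis 0.65 [ 579.9 -325.5   39.5] [543.4 275.4]
top crank_axis 0.45 [460.9 451.8 150.8] [197.4 324.3]
top crank_axis 0.17 [445.3 205.8   8.2] [319.8 337.2]
top carriage_top 0.84 [ 617.8 -341.9   51.6] [550.7 258.6]
top bottle 0.92 [459.5 455.3 149.5] [195.9 325. ]
top bottle 0.83 [488.5 311.8 156.4] [263.9 309.9]
top pin 0.75 [ 579.3 -327.2   40.2] [544.2 275.6]
top pin 0.46 [661.2 216.1  27.1] [315.  246.7]
top spanner 0.64 [446.3 208.4   8.3] [318.7 336.8]
scene crank_axis 0.75 [ 501.8 -338.7   47.7] [607.3 409.2]
scene carriage_top 0.66 [ 617.9 -345.6   46.5] [629.7 364.7]
scene bottle 0.7 [483.6 307.8  96.6] [260.9 253.5]
scene bottle 0.57 [449.1 449.3  98.6] [192.7 238.5]
scene pin 0.69 [667.  212.3  42.7] [358.  248.3]
scene collar 0.68 [574.5  45.9  14.8] [404.7 310.2]
scene collar 0.63 [482.3 305.5  99.1] [261.3 253.1]
scene spanner 0.58 [445.2 206.5  10. ] [293.8 319.3]
```

View pics.

View pics/top0.png

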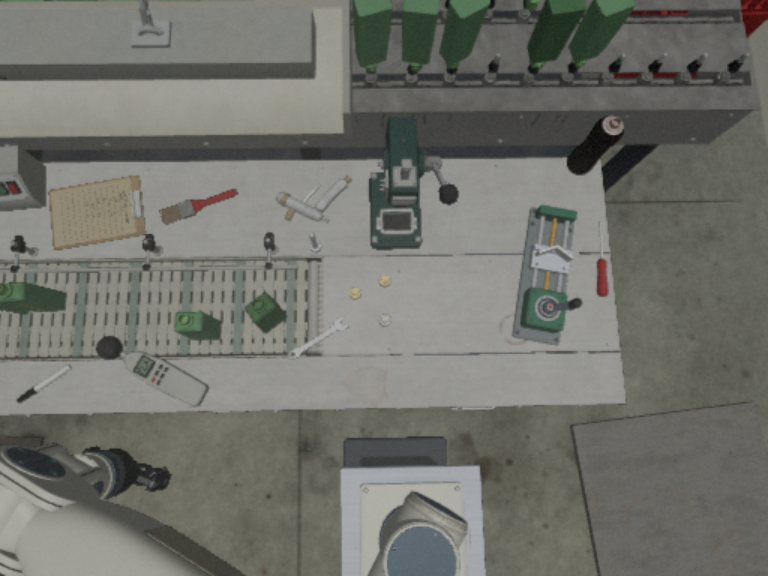

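View pics/scene0.png

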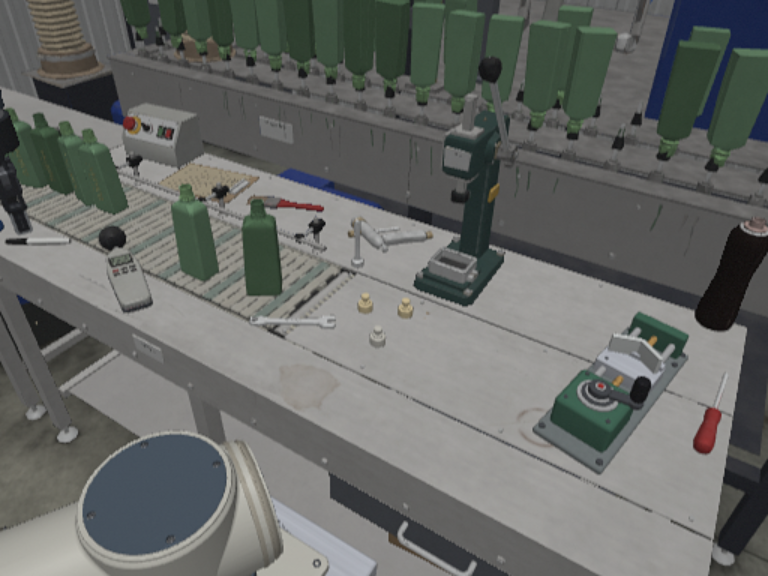

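```bash
python3 - <<'E'
from h import *
np.set_printoptions(precision=3,suppress=True)
im=cv2.imread("pics/top0.png");cv2.imwrite("pics/topcrop.png",cv2.resize(im[200:400,470:670],None,fx=3,fy=3,interpolation=cv2.INTER_CUBIC))
o=arm.get_obs();print(R.from_rotvec(o["eef_rot"]).as_matrix())
# heightmap
d=np.load("top0.npy");c=arm.calibration("top")
v,u=np.mgrid[0:384,0:512];Z=d
P=np.stack([(u-c["cx"])/c["fx"]*Z,(v-c["cy"])/c["fy"]*Z,Z],-1)
W=(P-np.array(c["tvec"]).ravel())@R.from_rotvec(c["rvec"]).as_matrix()
np.save("topW.npy",W)
m=(W[...,1]<-240)&(W[...,0]>350)&(W[...,0]<760)
for lo,hi in[(104,140),(75,100),(60,72),(40,60),(8,18)]:
    k=m&(W[...,2]>lo)&(W[...,2]<hi)&(Z>0);print(lo,hi,k.sum(),W[k].mean(0) if k.any() else'')
k=m&(W[...,2]>8)&(W[...,2]<130)&(Z>0)
print(cv2.minAreaRect(W[k][:,:2].astype(np.float32)))
k=m&(W[...,2]>8)&(W[...,2]<18)&(Z>0)
print(cv2.minAreaRect(W[k][:,:2].astype(np.float32)))
E
```

```text
[[ 0.347  0.    -0.938]
 [ 0.938  0.     0.347]
 [ 0.    -1.    -0.   ]]
104 140 44 [ 499.769 -364.759  120.994]
75 100 228 [ 540.754 -333.464   84.188]
60 72 520 [ 521.337 -318.965   65.861]
40 60 643 [ 626.66  -338.844   49.918]
8 18 994 [ 586.415 -337.981   11.921]
((578.3150634765625, -381.06939697265625), (216.8191680908203, 324.6756896972656), 78.50674438476562)
((578.3150634765625, -381.06939697265625), (216.8191680908203, 324.6756896972656), 78.50674438476562)
```

View pics/topcrop.png

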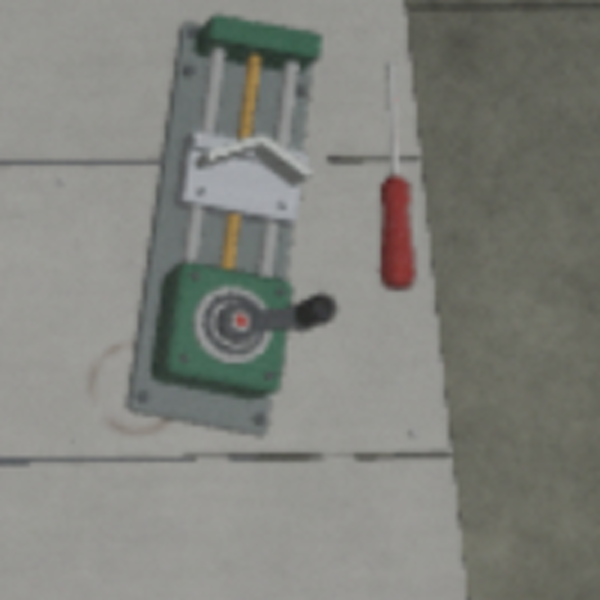

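```bash
python3 - <<'E'
from h import *
np.set_printoptions(precision=1,suppress=True)
W=np.load("topW.npy");r=np.hypot(W[...,0],W[...,1]);a=np.arctan2(W[...,1],W[...,0])
for lo in np.arange(-0.8,1.3,.2):
    k=(a>lo)&(a<lo+.2)&(W[...,0]>150)&(W[...,2]>60)&(r<900)
    k2=k&(r<720)
    print(round(lo,1),'max z r<720',W[...,2][k2].max() if k2.any() else 0,'min r z>200',r[k&(W[...,2]>200)].min() if (k&(W[...,2]>200)).any() else 0)
def plane(u,v,z):
    p0=px("top",u,v,1.);p1=px("top",u,v,1000.);t=(z-p0[2])/(p1[2]-p0[2]);return p0+t*(p1-p0)
f=lambda x,y:((470+x/3)/1.5,(200+y/3)/1.5)
print('pin',plane(*f(241,321),91),'knob',plane(*f(322,303),126))
# green gearbox top
k=(W[...,2]>62)&(W[...,2]<72)&(W[...,1]<-240)&(W[...,0]>400)&(W[...,0]<640)
print(cv2.minAreaRect(W[k][:,:2].astype(np.float32)))
k=(abs(W[...,2]-121)<16)&(W[...,1]<-300)&(W[...,0]>400)&(W[...,0]<640);print(W[k])
E
```

```text
-0.8 max z r<720 128.70285257677597 min r z>200 0
-0.6 max z r<720 93.98450335371187 min r z>200 0
-0.4 max z r<720 0 min r z>200 0
-0.2 max z r<720 480.2596922080598 min r z>200 611.2087805425891
-0.0 max z r<720 785.6191271017002 min r z>200 606.2734978072724
0.2 max z r<720 1328.7191933569175 min r z>200 314.8224325701179
0.4 max z r<720 800.5396309724027 min r z>200 599.1136717218089
0.6 max z r<720 200.1269447207106 min r z>200 671.5216519256362
0.8 max z r<720 200.26633264733192 min r z>200 658.0110869796011
1.0 max z r<720 703.6898820459267 min r z>200 346.2373901433276
1.2 max z r<720 697.3835822003605 min r z>200 416.682660476942
pin [ 495.8 -318.5   91. ] knob [ 502.6 -367.2  126. ]
((546.8038330078125, -325.26702880859375), (86.90412139892578, 189.8643341064453), 80.09845733642578)
[[ 510.1 -361.9  116.2]
 [ 508.8 -362.5  123.3]
 [ 507.8 -363.7  128.7]
 [ 508.2 -368.   126.1]
 [ 508.1 -371.2  126.5]
 [ 507.3 -359.5  112.8]
 [ 505.1 -358.1  125.2]
 [ 505.1 -361.4  125.2]
 [ 505.5 -365.9  122.3]
 [ 505.2 -368.5  124.2]
 [ 505.3 -372.1  123.3]
 [ 504.4 -373.6  128.1]
 [ 504.  -359.3  112.6]
 [ 502.1 -358.5  123.4]
 [ 501.7 -361.1  125.3]
 [ 502.  -365.1  123.5]
 [ 501.4 -367.1  126.8]
 [ 501.5 -370.9  125.6]
 [ 501.5 -374.3  125.3]
 [ 501.2 -356.9  109.3]
 [ 500.7 -359.1  112.4]
 [ 499.1 -359.1  121.2]
 [ 498.7 -361.5  123.4]
 [ 498.4 -364.3  124.8]
 [ 498.3 -367.3  125.5]
 [ 498.5 -371.2  124.1]
 [ 498.1 -373.8  125.9]
 [ 496.9 -357.9  114.6]
 [ 496.2 -359.7  118.7]
 [ 495.4 -361.3  123.3]
 [ 495.2 -364.2  124.4]
 [ 495.2 -367.6  124.2]
 [ 494.9 -370.3  125.7]
 [ 494.7 -373.2  126.6]
 [ 494.3 -359.4  110. ]
 [ 493.3 -360.5  116. ]
 [ 492.5 -362.   120.6]
 [ 492.8 -366.2  118.4]
 [ 492.  -367.7  123.1]
 [ 491.7 -370.4  124.6]
 [ 490.6 -361.8  111.7]
 [ 490.9 -365.9  109.7]
 [ 489.8 -366.7  116.2]]
```

{"fn": "carry_out", "kwargs": {
  "rot": [
    [0, 0, 0],
    [0, 0, 0],
    [0, 0.05, 0],
    [0, 0.1, 0],
    [0, 0.1, 0],
    [0, 0.1, 0],
    [0, 0.1, 0],
    [0, 0.1, 0],
    [0, 0.1, 0],
    [0, 0.1, 0],
    [0, 0.1, 0],
    [0, 0.1, 0],
    [0, 0.1, 0]
  ],
  "slide": [
    [-35, -20, 0],
    [-40, -20, 0],
    [-20, -10, -20],
    [-2, 0, -45],
    [-2, 0, -45],
    [-2, 0, -45],
    [-2, 0, -45],
    [-2, 0, -45],
    [-2, 0, -45],
    [-2, 0, -45],
    [-2, 0, -45],
    [-2, 0, -45],
    [-2, 0, -45]
  ],
  "grip": [0, 0, 0, 0, 0, 0, 0, 0, 0, 0, 0, 0, 0]
}}

```text
clock: 2.2
tool_pos: [446.3, 79.6, 292.2]
eef_rot: [-1.567, -0.127, 0.127]
wrist_force: [0.2, 0.4, 0.4]
width: 85.6
```

{"fn": "carry_out", "kwargs": {
  "rot": [
    [0, 0.1, 0],
    [0, 0.1, 0],
    [0, 0.1, 0],
    [0, 0.1, 0],
    [0, 0.1, 0],
    [0, 0.1, 0],
    [0, 0.1, 0],
    [0, 0.1, 0],
    [0, 0, 0]
  ],
  "slide": [
    [0, 0, -45],
    [0, 0, -45],
    [0, 0, -45],
    [0, 0, -45],
    [0, 0, -45],
    [0, 0, -45],
    [0, 0, -45],
    [0, 0, -45],
    [0, 0, 0]
  ],
  "grip": [0, 0, 0, 0, 0, 0, 0, 0, 0]
}}

```text
clock: 3.1
tool_pos: [379.4, -267.2, 292.0]
eef_rot: [-1.513, 0.504, -0.503]
wrist_force: [1.2, 0.8, 0.4]
width: 85.3
```

```bash
python3 - <<'E'
from h import *
np.set_printoptions(precision=2,suppress=True)
o=arm.get_obs();M=R.from_rotvec(o["eef_rot"]).as_matrix();print(o["tool_pos"],M,o["joint_pos"])
im,d=arm.grab_frame("wrist");save("wr1",im);np.save("wr1.npy",d)
for t in["knob_center","crank_axis","telltale_tip","carriage_top"]:
    for r in arm.look_for("wrist",t)[:3]:
        p=w("wrist",r["location"]);print(t,round(r["confidence"],2),p,np.array(proj("wrist",p))*1.5)
for n,P in [("knob",(502,-367,126)),("pin",(496,-318.5,91))]:
    print(n,np.array(proj("wrist",P))*1.5, M.T@(np.array(P)-o["tool_pos"]))
E
```

```text
[ 379.4  -267.19  291.97] [[ 0.8 -0.   0.6]
 [-0.6 -0.   0.8]
 [-0.  -1.  -0. ]] [-0.79  0.1  -0.05  1.42 -0.    1.42]
knob_center 0.87 [ 499.37 -360.57  123.59] [623.44 261.6 ]
crank_axis 0.97 [ 555.76 -316.06   46.94] [616.13 145.66]
telltale_tip 0.6 [ 505.38 -314.19   95.25] [579.84 194.49]
carriage_top 0.83 [ 620.67 -332.27   51.89] [709.68 111.83]
carriage_top 0.34 [ 557.03 -315.26   50.96] [619.42 145.88]
knob [632.77 271.76] [158.   165.93  -6.22]
pin [568.52 207.31] [124.13 200.9   29.04]
```

View pics/wr1.png

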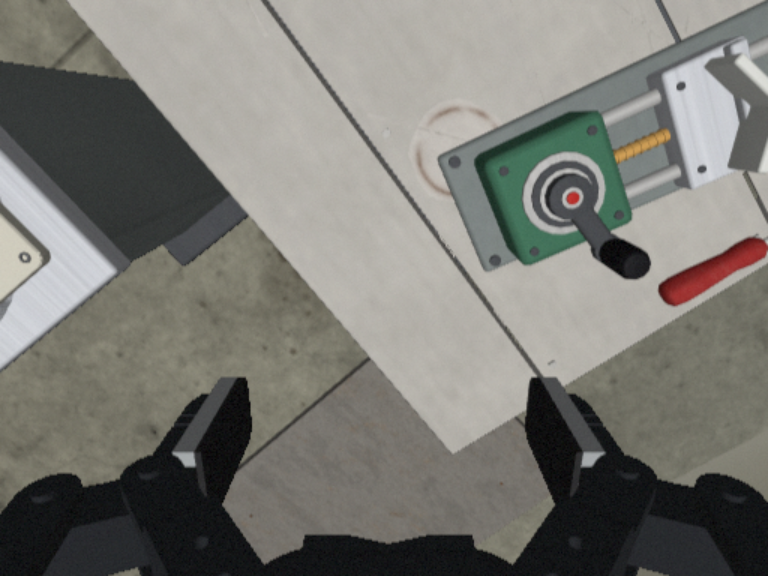

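{"fn": "carry_out", "kwargs": {
  "rot": [
    [0, 0, 0],
    [0, 0, 0],
    [0, 0, 0],
    [0, 0, 0],
    [0, 0, 0],
    [0, 0, 0]
  ],
  "slide": [
    [45, 0, -8],
    [45, 0, -8],
    [45, 0, -9],
    [0, 15, 0],
    [0, 0, 0],
    [0, 0, 0]
  ],
  "grip": [0, 0, 0, 0.3, 0.3, 0.3]
}}

```text
clock: 3.95
tool_pos: [475.8, -361.8, 277.4]
eef_rot: [-1.513, 0.495, -0.494]
wrist_force: [-0.1, 0.9, 1.3]
width: 59.9
```

```bash
cat >> h.py <<'E'
def plane(cam,u,v,z):
    p0=px(cam,u,v,1.);p1=px(cam,u,v,1000.);t=(z-p0[2])/(p1[2]-p0[2]);return p0+t*(p1-p0)
E
python3 - <<'E'
from h import *
np.set_printoptions(precision=2,suppress=True)
o=arm.get_obs();M=R.from_rotvec(o["eef_rot"]).as_matrix();print(o["tool_pos"],o["width"],o["wrist_force"])
im,d=arm.grab_frame("wrist");save("wr2",im);np.save("wr2.npy",d)
# red blob
hsv=cv2.cvtColor(im,cv2.COLOR_RGB2HSV)
r=((hsv[...,0]<8)|(hsv[...,0]>172))&(hsv[...,1]>150)&(hsv[...,2]>80)
n,l,s,c=cv2.connectedComponentsWithStats(r.astype(np.uint8))
for i in range(1,n):
    if s[i,4]>15: print(c[i]*1.5,s[i],plane("wrist",*c[i],90.5))
for t in["knob_center","telltale_tip"]:
    for r in arm.look_for("wrist",t)[:2]:
        p=w("wrist",r["location"]);print(t,round(r["confidence"],2),p,np.array(proj("wrist",p))*1.5)
# knob top by depth
v,u=np.mgrid[0:384,0:512];c=arm.calibration("wrist")
P=np.stack([(u-c["cx"])/c["fx"]*d,(v-c["cy"])/c["fy"]*d,d],-1)
W=(P-np.array(c["tvec"]).ravel())@R.from_rotvec(c["rvec"]).as_matrix()
k=(abs(W[...,2]-126)<5)&(np.hypot(W[...,0]-500,W[...,1]+365)<25)
q=W[k];print('knob',len(q),q.mean(0),cv2.minAreaRect(q[:,:2].astype(np.float32)),cv2.minEnclosingCircle(q[:,:2].astype(np.float32)))
print(np.array([u[k].mean(),v[k].mean()])*1.5,plane("wrist",u[k].mean(),v[k].mean(),126))
k=(abs(W[...,2]-67)<3)&(np.hypot(W[...,0]-500,W[...,1]+318)<75)
print('box',cv2.minAreaRect(W[k][:,:2].astype(np.float32)))
E
```

```text
[ 475.8  -361.82  277.36] 59.901351653663276 [-0.13  0.91  1.31]
[377.76 173.88] [248 112   9   8  50] [ 497.98 -320.98   90.5 ]
[567.95 258.79] [ 346  150   69   46 1175] [ 569.15 -444.1    90.5 ]
knob_center 0.77 [ 500.57 -370.35  128.53] [428.8  245.53]
telltale_tip 0.63 [ 591.68 -342.85   53.26] [504.83 111.71]
knob 420 [ 502.06 -369.57  127.06] ((501.6124267578125, -370.6285705566406), (20.787017822265625, 20.482879638671875), 19.904409408569336) ((501.74993896484375, -370.637939453125), 10.767179489135742)
[429.68 241.98] [ 502.   -369.83  126.  ]
box ((498.4667053222656, -321.1662902832031), (88.8145523071289, 88.80322265625), 77.88652038574219)
```

View pics/wr2.png

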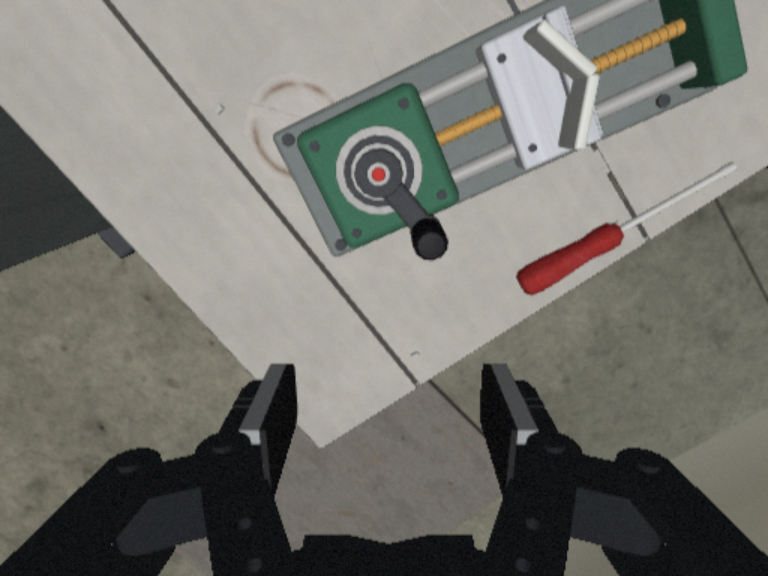

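{"fn": "carry_out", "kwargs": {
  "rot": [
    [0, 0, 0],
    [0, 0, 0],
    [0, 0, 0],
    [0, 0, 0],
    [0, 0, 0],
    [0, 0, 0]
  ],
  "slide": [
    [26, 30, 9],
    [0, 40, 0],
    [0, 35, 0],
    [0, 20, 0],
    [0, 0, 0],
    [0, 0, 0]
  ],
  "grip": [0.3, 0.3, 0.3, 0.3, 0.3, 0.3]
}}

```text
clock: 4.7
tool_pos: [501.9, -371.5, 153.8]
eef_rot: [-1.514, 0.495, -0.497]
wrist_force: [-1.2, -1.0, -0.3]
width: 59.6
```

```bash
python3 - <<'E'
from h import *
np.set_printoptions(precision=3,suppress=True)
o=arm.get_obs();M=R.from_rotvec(o["eef_rot"]).as_matrix();print(o["tool_pos"],o["width"],o["wrist_force"],M)
im,d=arm.grab_frame("wrist");save("wr3",im)
im,d=arm.grab_frame("scene");cv2.imwrite("pics/sc3.png",cv2.resize(im[180:350,300:512,::-1],None,fx=3.5,fy=3.5))
print(M.T@(np.array([501.9,-370,111])-o["tool_pos"]))
E
```

```text
[ 501.883 -371.486  153.848] 59.61532395978992 [-1.155 -0.951 -0.295] [[ 0.806  0.001  0.592]
 [-0.592 -0.001  0.806]
 [ 0.001 -1.    -0.   ]]
[-0.927 42.846  1.216]
```

View pics/wr3.png

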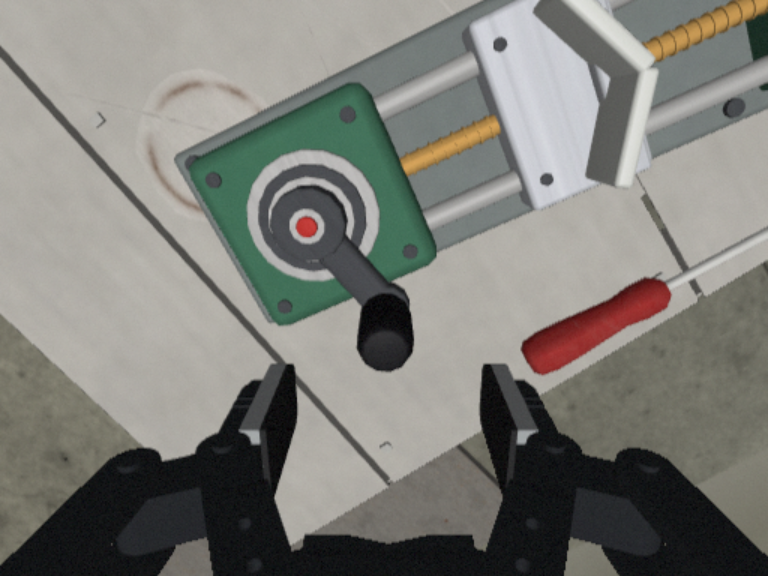

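View pics/sc3.png

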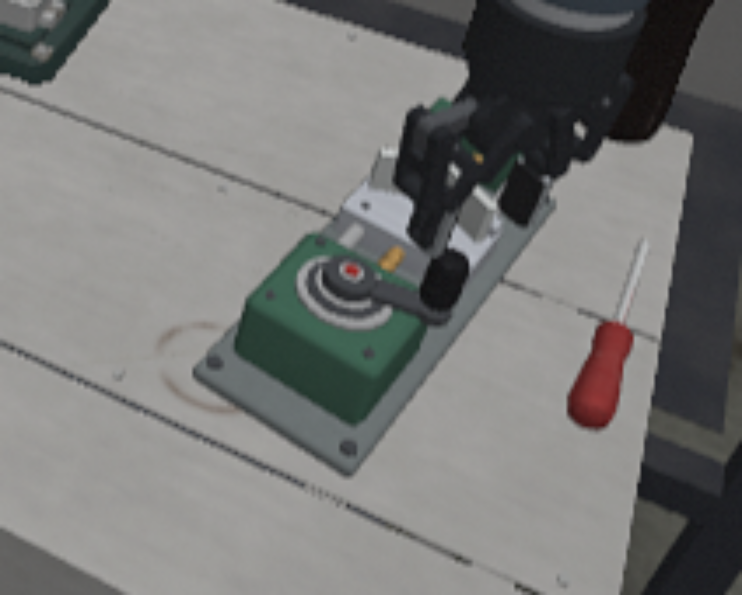

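{"fn": "carry_out", "kwargs": {
  "rot": [
    [0, 0, 0],
    [0, 0, 0],
    [0, 0, 0],
    [0, 0, 0],
    [0, 0, 0],
    [0, 0, 0],
    [0, 0, 0]
  ],
  "slide": [
    [-1, 22, 1],
    [0, 21, 0],
    [0, 0, 0],
    [0, 0, 0],
    [0, 0, 0],
    [0, 0, 0],
    [0, 0, 0]
  ],
  "grip": [0.3, 0.3, 0.3, 1, 1, 1, 1],
  "grip_force": 50
}}

```text
clock: 5.5
tool_pos: [501.9, -370.6, 110.7]
eef_rot: [-1.514, 0.495, -0.498]
wrist_force: [-0.4, -1.1, 6.0]
width: 20.8
```

```bash
cat > st.py <<'E'
from h import *
import sys
np.set_printoptions(precision=3,suppress=True)
o=arm.get_obs();M=R.from_rotvec(o["eef_rot"]).as_matrix()
print(o["clock"],o["tool_pos"],"w",o["width"],"F",o["wrist_force"],"Mo",o["moment"])
im,d=arm.grab_frame("wrist");save(sys.argv[1],im)
hsv=cv2.cvtColor(im,cv2.COLOR_RGB2HSV)
r=((hsv[...,0]<8)|(hsv[...,0]>172))&(hsv[...,1]>150)&(hsv[...,2]>80)
n,l,s,c=cv2.connectedComponentsWithStats(r.astype(np.uint8))
for i in range(1,n):
    if s[i,4]>15:
        z=np.median(d[l==i]); print(c[i]*1.5,s[i],plane("wrist",*c[i],90.5),'depth pos',px("wrist",*c[i],z))
A=np.array([497.8,-320.8]);v=o["tool_pos"][:2]-A
a=np.arctan2(v[1],v[0]);t=np.array([-np.sin(a),np.cos(a)])
print("r",np.hypot(*v),"ang",a,"deg",np.degrees(a),"Ft(ccw)",o["wrist_force"][:2]@t,"Fr",o["wrist_force"][:2]@np.array([np.cos(a),np.sin(a)]),"yaw",np.arctan2(M[1,0],M[0,0]))
E
python3 st.py wr4
```

```text
5.5 [ 501.917 -370.624  110.715] w 20.80574716558332 F [-0.433 -1.138  5.976] Mo [ 0.116  0.218 -0.019]
[286.541 256.848] [183 163  17  17 220] [ 498.221 -320.277   90.5  ] depth pos [ 498.497 -320.193   91.306]
[628.363 360.807] [ 364  205  115   72 3189] [ 570.543 -420.841   90.5  ] depth pos [ 579.541 -472.879   22.362]
r 49.99339773081362 ang -1.4883452911118509 deg -85.27590363887893 Ft(ccw) -0.5250126152320221 Fr 1.098247137709362 yaw -0.6340446353199506
```

View pics/wr4.png

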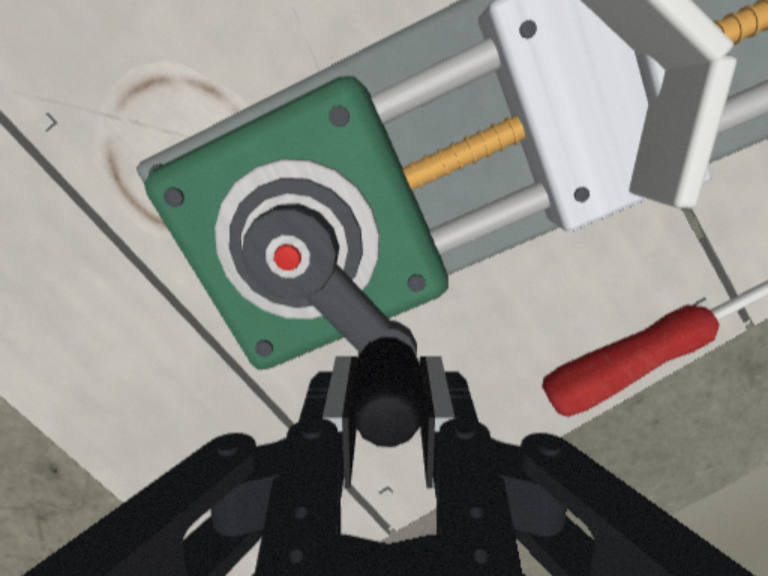

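```bash
cat > plan.py <<'E'
import numpy as np,sys
f0,f1,n=float(sys.argv[1]),float(sys.argv[2]),int(sys.argv[3])
f=np.linspace(f0,f1,n+1);P=50*np.c_[np.cos(f),0*f,np.sin(f)];P=np.round(P,1);print(np.round(np.diff(P,axis=0),1).tolist())
E
python3 plan.py -0.854 -0.104 10; python3 plan.py -0.104 2.456 64
```

```text
[[2.8, 0.0, 2.6], [2.5, 0.0, 2.7], [2.3, 0.0, 3.0], [2.1, 0.0, 3.1], [1.9, 0.0, 3.3], [1.6, 0.0, 3.3], [1.3, 0.0, 3.5], [1.1, 0.0, 3.6], [0.8, 0.0, 3.7], [0.5, 0.0, 3.7]]
[[0.2, 0.0, 2.0], [0.1, 0.0, 2.0], [0.0, 0.0, 2.0], [-0.1, 0.0, 2.0], [-0.1, 0.0, 2.0], [-0.3, 0.0, 2.0], [-0.3, 0.0, 2.0], [-0.4, 0.0, 1.9], [-0.4, 0.0, 2.0], [-0.6, 0.0, 1.9], [-0.6, 0.0, 1.9], [-0.7, 0.0, 1.9], [-0.8, 0.0, 1.8], [-0.8, 0.0, 1.8], [-0.9, 0.0, 1.8], [-1.0, 0.0, 1.7], [-1.1, 0.0, 1.7], [-1.1, 0.0, 1.7], [-1.2, 0.0, 1.6], [-1.2, 0.0, 1.6], [-1.3, 0.0, 1.5], [-1.4, 0.0, 1.4], [-1.4, 0.0, 1.4], [-1.5, 0.0, 1.4], [-1.6, 0.0, 1.2], [-1.5, 0.0, 1.3], [-1.7, 0.0, 1.1], [-1.7, 0.0, 1.1], [-1.7, 0.0, 1.0], [-1.7, 0.0, 1.0], [-1.8, 0.0, 0.8], [-1.9, 0.0, 0.9], [-1.8, 0.0, 0.7], [-1.9, 0.0, 0.6], [-1.9, 0.0, 0.6], [-2.0, 0.0, 0.5], [-1.9, 0.0, 0.5], [-2.0, 0.0, 0.3], [-2.0, 0.0, 0.3], [-2.0, 0.0, 0.2], [-2.0, 0.0, 0.1], [-2.0, 0.0, 0.0], [-2.0, 0.0, -0.1], [-2.0, 0.0, -0.1], [-1.9, 0.0, -0.2], [-2.0, 0.0, -0.3], [-2.0, 0.0, -0.3], [-1.9, 0.0, -0.5], [-2.0, 0.0, -0.5], [-1.9, 0.0, -0.6], [-1.9, 0.0, -0.7], [-1.8, 0.0, -0.7], [-1.8, 0.0, -0.9], [-1.8, 0.0, -0.9], [-1.8, 0.0, -0.9], [-1.7, 0.0, -1.1], [-1.6, 0.0, -1.1], [-1.7, 0.0, -1.2], [-1.5, 0.0, -1.2], [-1.6, 0.0, -1.3], [-1.4, 0.0, -1.3], [-1.4, 0.0, -1.5], [-1.4, 0.0, -1.4], [-1.3, 0.0, -1.5]]
```

{"fn": "carry_out", "kwargs": {
  "rot": [
    [0, 0, 0],
    [0, 0, 0],
    [0, 0, 0],
    [0, 0, 0],
    [0, 0, 0],
    [0, 0, 0],
    [0, 0, 0],
    [0, 0, 0],
    [0, 0, 0],
    [0, 0, 0]
  ],
  "slide": [
    [2.8, 0.0, 2.6],
    [2.5, 0.0, 2.7],
    [2.3, 0.0, 3.0],
    [2.1, 0.0, 3.1],
    [1.9, 0.0, 3.3],
    [1.6, 0.0, 3.3],
    [1.3, 0.0, 3.5],
    [1.1, 0.0, 3.6],
    [0.8, 0.0, 3.7],
    [0.5, 0.0, 3.7]
  ],
  "grip": [1, 1, 1, 1, 1, 1, 1, 1, 1, 1]
}}

```text
clock: 6.55
tool_pos: [534.8, -354.7, 110.7]
eef_rot: [-1.515, 0.495, -0.498]
wrist_force: [-1.6, -1.0, 6.2]
width: 20.3
```

```bash
python3 st.py wr5
```

```text
6.55 [ 534.794 -354.654  110.732] w 20.292429712013874 F [-1.592 -1.011  6.196] Mo [-0.193  0.53  -0.014]
[243.865 346.37 ] [155 224  17  15 196] [ 498.519 -319.898   90.5  ] depth pos [ 499.177 -319.652   91.68 ]
[598.187 406.015] [ 339  242  109   55 2355] [ 586.36  -414.673   90.5  ] depth pos [ 587.593 -471.72    21.82 ]
r 50.1463660013084 ang -0.7411012384889513 deg -42.46197315733519 Ft(ccw) -1.8205557650105724 Fr -0.4917503844701724 yaw -0.6343314784719779
```

{"fn": "carry_out", "kwargs": {
  "rot": [
    [0, 0, 0],
    [0, 0, 0]
  ],
  "slide": [
    [0.2, 0.0, 2.0],
    [0.1, 0.0, 2.0]
  ],
  "grip": [1, 1]
}}

```text
clock: 6.8
tool_pos: [537.4, -351.6, 110.8]
eef_rot: [-1.515, 0.495, -0.498]
wrist_force: [-1.8, -1.9, 6.5]
width: 20.6
```

{"fn": "carry_out", "kwargs": {
  "rot": [
    [0, 0, 0],
    [0, 0, 0]
  ],
  "slide": [
    [0.0, 0.0, 2.0],
    [-0.1, 0.0, 2.0]
  ],
  "grip": [1, 1]
}}

```text
clock: 7.0
tool_pos: [539.7, -348.4, 110.8]
eef_rot: [-1.515, 0.495, -0.499]
wrist_force: [-1.0, -1.4, 5.9]
width: 20.2
```

{"fn": "carry_out", "kwargs": {
  "rot": [
    [0, 0, 0],
    [0, 0, 0]
  ],
  "slide": [
    [-0.1, 0.0, 2.0],
    [-0.3, 0.0, 2.0]
  ],
  "grip": [1, 1]
}}

```text
clock: 7.2
tool_pos: [541.8, -345.0, 110.8]
eef_rot: [-1.515, 0.495, -0.499]
wrist_force: [-1.2, -1.8, 6.4]
width: 20.4
```

{"fn": "carry_out", "kwargs": {
  "rot": [
    [0, 0, 0],
    [0, 0, 0]
  ],
  "slide": [
    [-0.3, 0.0, 2.0],
    [-0.4, 0.0, 1.9]
  ],
  "grip": [1, 1]
}}

```text
clock: 7.4
tool_pos: [543.6, -341.5, 110.8]
eef_rot: [-1.515, 0.495, -0.499]
wrist_force: [-0.5, -1.9, 6.8]
width: 20.3
```

{"fn": "carry_out", "kwargs": {
  "rot": [
    [0, 0, 0],
    [0, 0, 0]
  ],
  "slide": [
    [-0.4, 0.0, 2.0],
    [-0.6, 0.0, 1.9]
  ],
  "grip": [1, 1]
}}

```text
clock: 7.6
tool_pos: [545.2, -337.8, 110.8]
eef_rot: [-1.515, 0.495, -0.499]
wrist_force: [-0.5, -1.7, 6.1]
width: 20.3
```

{"fn": "carry_out", "kwargs": {
  "rot": [
    [0, 0, 0],
    [0, 0, 0]
  ],
  "slide": [
    [-0.6, 0.0, 1.9],
    [-0.7, 0.0, 1.9]
  ],
  "grip": [1, 1]
}}

```text
clock: 7.8
tool_pos: [546.4, -333.9, 110.8]
eef_rot: [-1.515, 0.495, -0.499]
wrist_force: [-0.8, -1.0, 6.3]
width: 20.9
```

{"fn": "carry_out", "kwargs": {
  "rot": [
    [0, 0, 0],
    [0, 0, 0]
  ],
  "slide": [
    [-0.8, 0.0, 1.8],
    [-0.8, 0.0, 1.8]
  ],
  "grip": [1, 1]
}}

```text
clock: 8.0
tool_pos: [547.3, -330.1, 110.8]
eef_rot: [-1.515, 0.495, -0.499]
wrist_force: [-0.1, -2.1, 4.8]
width: 20.6
```

{"fn": "carry_out", "kwargs": {
  "rot": [
    [0, 0, 0],
    [0, 0, 0]
  ],
  "slide": [
    [-0.9, 0.0, 1.8],
    [-1.0, 0.0, 1.7]
  ],
  "grip": [1, 1]
}}

```text
clock: 8.2
tool_pos: [547.9, -326.2, 110.8]
eef_rot: [-1.515, 0.494, -0.499]
wrist_force: [-0.1, -2.9, 4.8]
width: 20.5
```

{"fn": "carry_out", "kwargs": {
  "rot": [
    [0, 0, 0],
    [0, 0, 0]
  ],
  "slide": [
    [-1.1, 0.0, 1.7],
    [-1.1, 0.0, 1.7]
  ],
  "grip": [1, 1]
}}

```text
clock: 8.4
tool_pos: [548.2, -322.1, 110.8]
eef_rot: [-1.515, 0.494, -0.499]
wrist_force: [-0.6, -2.9, 5.9]
width: 20.0
```

{"fn": "carry_out", "kwargs": {
  "rot": [
    [0, 0, 0],
    [0, 0, 0]
  ],
  "slide": [
    [-1.2, 0.0, 1.6],
    [-1.2, 0.0, 1.6]
  ],
  "grip": [1, 1]
}}

```text
clock: 8.6
tool_pos: [548.2, -318.1, 110.8]
eef_rot: [-1.515, 0.494, -0.499]
wrist_force: [-0.0, -2.3, 4.8]
width: 20.3
```

{"fn": "carry_out", "kwargs": {
  "rot": [
    [0, 0, 0],
    [0, 0, 0]
  ],
  "slide": [
    [-1.3, 0.0, 1.5],
    [-1.4, 0.0, 1.4]
  ],
  "grip": [1, 1]
}}

```text
clock: 8.8
tool_pos: [547.8, -314.2, 110.8]
eef_rot: [-1.515, 0.494, -0.499]
wrist_force: [1.2, -1.5, 5.8]
width: 20.7
```

{"fn": "carry_out", "kwargs": {
  "rot": [
    [0, 0, 0],
    [0, 0, 0]
  ],
  "slide": [
    [-1.4, 0.0, 1.4],
    [-1.5, 0.0, 1.4]
  ],
  "grip": [1, 1]
}}

```text
clock: 9.0
tool_pos: [547.2, -310.2, 110.8]
eef_rot: [-1.515, 0.494, -0.499]
wrist_force: [1.7, -1.9, 4.8]
width: 20.4
```

{"fn": "carry_out", "kwargs": {
  "rot": [
    [0, 0, 0],
    [0, 0, 0]
  ],
  "slide": [
    [-1.6, 0.0, 1.2],
    [-1.5, 0.0, 1.3]
  ],
  "grip": [1, 1]
}}

```text
clock: 9.2
tool_pos: [546.2, -306.3, 110.9]
eef_rot: [-1.515, 0.494, -0.499]
wrist_force: [0.9, -2.1, 6.0]
width: 20.3
```

{"fn": "carry_out", "kwargs": {
  "rot": [
    [0, 0, 0],
    [0, 0, 0]
  ],
  "slide": [
    [-1.7, 0.0, 1.1],
    [-1.7, 0.0, 1.1]
  ],
  "grip": [1, 1]
}}

```text
clock: 9.4
tool_pos: [544.9, -302.5, 110.9]
eef_rot: [-1.515, 0.494, -0.5]
wrist_force: [2.0, -1.1, 5.1]
width: 20.7
```

{"fn": "carry_out", "kwargs": {
  "rot": [
    [0, 0, 0],
    [0, 0, 0]
  ],
  "slide": [
    [-1.7, 0.0, 1.0],
    [-1.7, 0.0, 1.0]
  ],
  "grip": [1, 1]
}}

```text
clock: 9.6
tool_pos: [543.4, -298.9, 110.9]
eef_rot: [-1.515, 0.494, -0.499]
wrist_force: [1.2, -1.1, 5.3]
width: 21.0
```

{"fn": "carry_out", "kwargs": {
  "rot": [
    [0, 0, 0],
    [0, 0, 0]
  ],
  "slide": [
    [-1.8, 0.0, 0.8],
    [-1.9, 0.0, 0.9]
  ],
  "grip": [1, 1]
}}

```text
clock: 9.8
tool_pos: [541.5, -295.2, 110.9]
eef_rot: [-1.514, 0.493, -0.5]
wrist_force: [1.6, -1.0, 4.9]
width: 20.4
```

{"fn": "carry_out", "kwargs": {
  "rot": [
    [0, 0, 0],
    [0, 0, 0]
  ],
  "slide": [
    [-1.8, 0.0, 0.7],
    [-1.9, 0.0, 0.6]
  ],
  "grip": [1, 1]
}}

```text
clock: 10.0
tool_pos: [539.6, -292.4, 111.0]
eef_rot: [-1.515, 0.493, -0.501]
wrist_force: [5.5, -3.2, 4.6]
width: 20.5
```

```bash
python3 st.py wr6
```

```text
10.0 [ 539.616 -292.443  111.009] w 20.47891984935531 F [ 5.485 -3.246  4.62 ] Mo [-1.002 -0.992 -0.031]
[671.318 473.57 ] [ 416  299   59   35 1095] [ 599.114 -396.982   90.5  ] depth pos [ 604.267 -474.189   21.557]
[578.132 522.336] [377 340  18  18  76] [ 558.332 -396.593   90.5  ] depth pos [ 545.774 -469.578   25.178]
r 50.5241393380652 ang 0.5959071063790088 deg 34.14296217737058 Ft(ccw) -5.765238729653038 Fr 2.717703895068225 yaw -0.6341029289890979
```

{"fn": "carry_out", "kwargs": {
  "rot": [
    [0, 0, 0],
    [0, 0, 0]
  ],
  "slide": [
    [0, 0, 0],
    [0, 0, 0]
  ],
  "grip": [1, 1]
}}

```text
clock: 10.25
tool_pos: [539.7, -292.6, 111.0]
eef_rot: [-1.515, 0.493, -0.501]
wrist_force: [4.5, -3.2, 4.6]
width: 20.6
```

```bash
python3 st.py wr7
```

```text
10.25 [ 539.73  -292.612  110.958] w 20.62881794936818 F [ 4.502 -3.199  4.626] Mo [-0.888 -0.891 -0.008]
[670.995 473.426] [ 415  298   59   36 1097] [ 599.213 -397.068   90.5  ] depth pos [ 604.326 -474.108   21.648]
[578.006 522.273] [377 340  18  18  77] [ 558.488 -396.749   90.5  ] depth pos [ 545.905 -469.779   25.109]
r 50.52460145948915 ang 0.5918703378351733 deg 33.91167237693764 Ft(ccw) -5.1663591478558475 Fr 1.951278731975168 yaw -0.6341429352388732
```

{"fn": "carry_out", "kwargs": {
  "rot": [
    [0, 0, 0],
    [0, 0, 0],
    [0, 0, 0]
  ],
  "slide": [
    [-1.2, 0, 0.4],
    [0, 0, 0],
    [0, 0, 0]
  ],
  "grip": [1, 1, 1]
}}

```text
clock: 10.6
tool_pos: [539.3, -291.9, 111.0]
eef_rot: [-1.515, 0.492, -0.501]
wrist_force: [4.2, -4.9, 3.7]
width: 20.5
```

```bash
python3 - <<'E'
from h import *
from scipy.optimize import least_squares
P=np.array([[501.917,-370.624],[534.8,-354.7],[537.4,-351.6],[539.7,-348.4],[541.8,-345],[543.6,-341.5],[545.2,-337.8],[546.4,-333.9],[547.3,-330.1],[547.9,-326.2],[548.2,-322.1],[548.2,-318.1],[547.8,-314.2],[547.2,-310.2],[546.2,-306.3],[544.9,-302.5],[543.4,-298.9],[541.5,-295.2]])
s=least_squares(lambda q:np.hypot(P[:,0]-q[0],P[:,1]-q[1])-50,[498,-320.5]);print(s.x,abs(s.fun).max())
s3=least_squares(lambda q:np.hypot(P[:,0]-q[0],P[:,1]-q[1])-q[2],[498,-320.5,50]);print(s3.x)
o=arm.get_obs();F=o["wrist_force"]
for p,F in [((539.616,-292.443),(5.485,-3.246)),((539.73,-292.612),(4.502,-3.199)),(o["tool_pos"][:2],F[:2]),((541.5,-295.2),(1.6,-1)),((543.4,-298.9),(1.2,-1.1)),((544.9,-302.5),(2,-1.1))]:
    v=np.array(p)-s.x;a=np.arctan2(v[1],v[0]);print(p,F,np.degrees(a),np.dot(F,[-np.sin(a),np.cos(a)]),np.dot(F,[np.cos(a),np.sin(a)]))
E
```

```text
[ 498.24885156 -320.54926791] 0.20890465951966775
[ 497.86243205 -320.41889569   50.36833781]
(539.616, -292.443) (5.485, -3.246) 34.19354051053382 -5.767425084205528 2.71266453843391
(539.73, -292.612) (4.502, -3.199) 33.95999510947785 -5.168219422794477 1.9470780667065994
[ 539.25679653 -291.91726439] [ 4.22278948 -4.86916601] 34.922986057657056 -6.409778477929066 0.6748840349053156
(541.5, -295.2) (1.6, -1) 30.374340515619544 -1.6717761151197106 0.8747368866780735
(543.4, -298.9) (1.2, -1.1) 25.616987639053793 -1.5106985525318608 0.6064568272994708
(544.9, -302.5) (2, -1.1) 21.151388454420214 -1.7475601614693566 1.4683437887787714
```

```bash
python3 - <<'E'
from h import *
C=np.array([498.25,-320.55]);L=[]
for i in range(10):
    o=arm.get_obs();v=o["tool_pos"][:2]-C;a=np.arctan2(v[1],v[0]);F=o["wrist_force"][:2]
    L.append([np.degrees(a),F@[-np.sin(a),np.cos(a)],F@[np.cos(a),np.sin(a)],np.hypot(*v)]);im,d=arm.grab_frame("scene")
L=np.array(L);print(L.mean(0),L.std(0),o["clock"])
cv2.imwrite("pics/sc8.png",cv2.resize(im[180:350,300:512,::-1],None,fx=3.5,fy=3.5))
E
python3 plan.py 0 -6.28318530718 20
```

```text
[34.92777946 -7.01554494  1.44642412 50.01042566] [0.01824987 0.56293811 0.58460801 0.00945242] 11.05
[[-2.4, -0.0, -15.5], [-7.1, 0.0, -13.9], [-11.1, 0.0, -11.1], [-13.9, 0.0, -7.1], [-15.5, 0.0, -2.4], [-15.5, 0.0, 2.4], [-13.9, 0.0, 7.1], [-11.1, 0.0, 11.1], [-7.1, 0.0, 13.9], [-2.4, 0.0, 15.5], [2.4, 0.0, 15.5], [7.1, 0.0, 13.9], [11.1, 0.0, 11.1], [13.9, 0.0, 7.1], [15.5, 0.0, 2.4], [15.5, 0.0, -2.4], [13.9, 0.0, -7.1], [11.1, 0.0, -11.1], [7.1, 0.0, -13.9], [2.4, 0.0, -15.5]]
```

View pics/sc8.png

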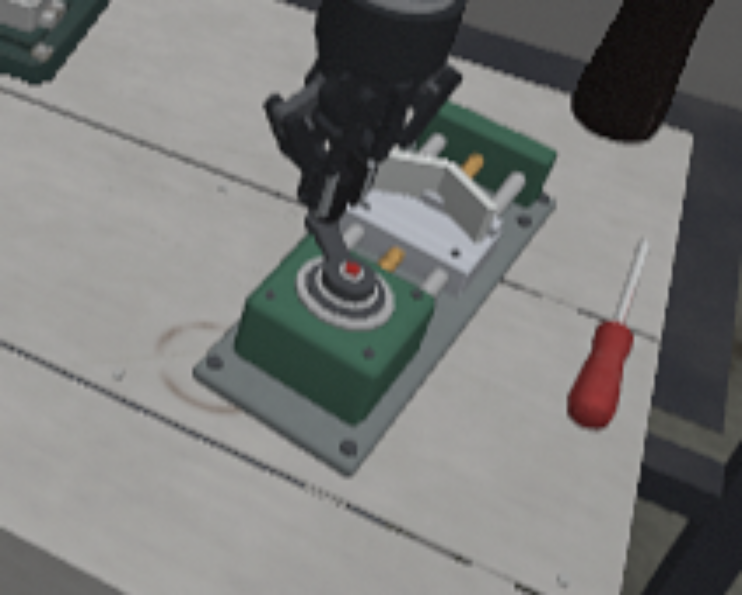

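```bash
python3 plan.py 1.281 -1.86059 20;python3 plan.py -1.86059 -5.002185 20
```

```text
[[7.3, 0.0, -2.8], [6.8, 0.0, -3.9], [6.1, 0.0, -5.0], [5.2, 0.0, -5.8], [4.3, 0.0, -6.6], [3.2, 0.0, -7.2], [2.0, 0.0, -7.6], [0.8, 0.0, -7.8], [-0.4, -0.0, -7.8], [-1.7, 0.0, -7.7], [-2.8, 0.0, -7.3], [-3.9, 0.0, -6.8], [-5.0, 0.0, -6.1], [-5.8, 0.0, -5.2], [-6.6, 0.0, -4.3], [-7.2, 0.0, -3.2], [-7.6, 0.0, -2.0], [-7.8, 0.0, -0.8], [-7.8, 0.0, 0.4], [-7.7, 0.0, 1.7]]
[[-7.3, 0.0, 2.8], [-6.8, 0.0, 3.9], [-6.1, 0.0, 5.0], [-5.2, 0.0, 5.8], [-4.3, 0.0, 6.6], [-3.2, 0.0, 7.2], [-2.0, 0.0, 7.6], [-0.8, 0.0, 7.8], [0.4, 0.0, 7.8], [1.7, 0.0, 7.7], [2.8, 0.0, 7.3], [3.9, 0.0, 6.8], [5.0, 0.0, 6.1], [5.8, 0.0, 5.2], [6.6, 0.0, 4.3], [7.2, 0.0, 3.2], [7.6, 0.0, 2.0], [7.8, 0.0, 0.8], [7.8, 0.0, -0.4], [7.7, 0.0, -1.7]]
```

{"fn": "carry_out", "kwargs": {
  "rot": [
    [0, 0, 0],
    [0, 0, 0],
    [0, 0, 0],
    [0, 0, 0],
    [0, 0, 0],
    [0, 0, 0],
    [0, 0, 0],
    [0, 0, 0],
    [0, 0, 0],
    [0, 0, 0],
    [0, 0, 0],
    [0, 0, 0],
    [0, 0, 0],
    [0, 0, 0],
    [0, 0, 0],
    [0, 0, 0],
    [0, 0, 0],
    [0, 0, 0],
    [0, 0, 0],
    [0, 0, 0]
  ],
  "slide": [
    [7.3, 0.0, -2.8],
    [6.8, 0.0, -3.9],
    [6.1, 0.0, -5.0],
    [5.2, 0.0, -5.8],
    [4.3, 0.0, -6.6],
    [3.2, 0.0, -7.2],
    [2.0, 0.0, -7.6],
    [0.8, 0.0, -7.8],
    [-0.4, 0.0, -7.8],
    [-1.7, 0.0, -7.7],
    [-2.8, 0.0, -7.3],
    [-3.9, 0.0, -6.8],
    [-5.0, 0.0, -6.1],
    [-5.8, 0.0, -5.2],
    [-6.6, 0.0, -4.3],
    [-7.2, 0.0, -3.2],
    [-7.6, 0.0, -2.0],
    [-7.8, 0.0, -0.8],
    [-7.8, 0.0, 0.4],
    [-7.7, 0.0, 1.7]
  ],
  "grip": [1, 1, 1, 1, 1, 1, 1, 1, 1, 1, 1, 1, 1, 1, 1, 1, 1, 1, 1, 1]
}}

```text
clock: 13.1
tool_pos: [458.1, -351.4, 110.6]
eef_rot: [-1.515, 0.494, -0.499]
wrist_force: [2.2, -1.4, 6.6]
width: 20.3
```

```bash
python3 st.py wr9
```

```text
13.1 [ 458.146 -351.443  110.605] w 20.331404996681485 F [ 2.215 -1.442  6.601] Mo [-0.295 -0.62   0.013]
[429.17  224.482] [278 142  17  16 220] [ 497.356 -318.783   90.5  ] depth pos [ 497.359 -318.771   90.554]
[700.907 352.56 ] [ 423  199   89   67 2560] [ 548.029 -412.705   90.5  ] depth pos [ 566.754 -469.819   22.772]
r 50.11418137362947 ang -2.4836799858415315 deg -142.3043808498318 Ft(ccw) 2.4958633204847294 Fr -0.8711473130066612 yaw -0.6343111095046972
```

View pics/wr9.png

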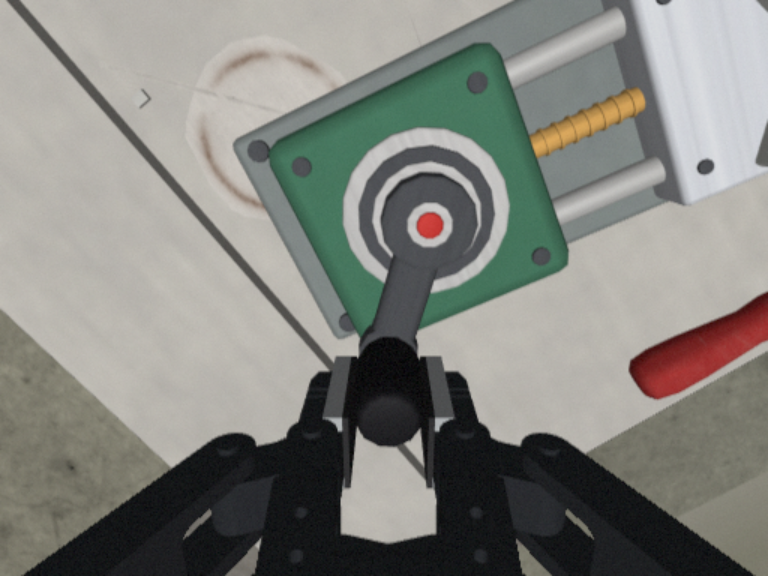

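Half a turn done, knob still held in the pads at (388,400), crank following. Continue.

{"fn": "carry_out", "kwargs": {
  "rot": [
    [0, 0, 0],
    [0, 0, 0],
    [0, 0, 0],
    [0, 0, 0],
    [0, 0, 0],
    [0, 0, 0],
    [0, 0, 0],
    [0, 0, 0],
    [0, 0, 0],
    [0, 0, 0],
    [0, 0, 0],
    [0, 0, 0],
    [0, 0, 0],
    [0, 0, 0],
    [0, 0, 0],
    [0, 0, 0],
    [0, 0, 0],
    [0, 0, 0],
    [0, 0, 0],
    [0, 0, 0]
  ],
  "slide": [
    [-7.3, 0.0, 2.8],
    [-6.8, 0.0, 3.9],
    [-6.1, 0.0, 5.0],
    [-5.2, 0.0, 5.8],
    [-4.3, 0.0, 6.6],
    [-3.2, 0.0, 7.2],
    [-2.0, 0.0, 7.6],
    [-0.8, 0.0, 7.8],
    [0.4, 0.0, 7.8],
    [1.7, 0.0, 7.7],
    [2.8, 0.0, 7.3],
    [3.9, 0.0, 6.8],
    [5.0, 0.0, 6.1],
    [5.8, 0.0, 5.2],
    [6.6, 0.0, 4.3],
    [7.2, 0.0, 3.2],
    [7.6, 0.0, 2.0],
    [7.8, 0.0, 0.8],
    [7.8, 0.0, -0.4],
    [7.7, 0.0, -1.7]
  ],
  "grip": [1, 1, 1, 1, 1, 1, 1, 1, 1, 1, 1, 1, 1, 1, 1, 1, 1, 1, 1, 1]
}}

```text
clock: 15.15
tool_pos: [538.2, -290.0, 110.5]
eef_rot: [-1.513, 0.495, -0.497]
wrist_force: [-0.6, 2.5, 9.2]
width: 20.7
```

{"fn": "carry_out", "kwargs": {
  "rot": [
    [0, 0, 0],
    [0, 0, 0],
    [0, 0, 0],
    [0, 0, 0],
    [0, 0, 0],
    [0, 0, 0],
    [0, 0, 0],
    [0, 0, 0],
    [0, 0, 0],
    [0, 0, 0],
    [0, 0, 0],
    [0, 0, 0],
    [0, 0, 0],
    [0, 0, 0],
    [0, 0, 0],
    [0, 0, 0],
    [0, 0, 0],
    [0, 0, 0],
    [0, 0, 0],
    [0, 0, 0]
  ],
  "slide": [
    [7.3, 0.0, -2.8],
    [6.8, 0.0, -3.9],
    [6.1, 0.0, -5.0],
    [5.2, 0.0, -5.8],
    [4.3, 0.0, -6.6],
    [3.2, 0.0, -7.2],
    [2.0, 0.0, -7.6],
    [0.8, 0.0, -7.8],
    [-0.4, 0.0, -7.8],
    [-1.7, 0.0, -7.7],
    [-2.8, 0.0, -7.3],
    [-3.9, 0.0, -6.8],
    [-5.0, 0.0, -6.1],
    [-5.8, 0.0, -5.2],
    [-6.6, 0.0, -4.3],
    [-7.2, 0.0, -3.2],
    [-7.6, 0.0, -2.0],
    [-7.8, 0.0, -0.8],
    [-7.8, 0.0, 0.4],
    [-7.7, 0.0, 1.7]
  ],
  "grip": [1, 1, 1, 1, 1, 1, 1, 1, 1, 1, 1, 1, 1, 1, 1, 1, 1, 1, 1, 1]
}}

```text
clock: 17.15
tool_pos: [458.2, -351.4, 110.6]
eef_rot: [-1.515, 0.494, -0.499]
wrist_force: [2.5, -1.3, 7.3]
width: 20.5
```

```bash
python3 st.py wr10
```

```text
17.15 [ 458.151 -351.42   110.572] w 20.514871473850103 F [ 2.462 -1.263  7.274] Mo [-0.312 -0.535 -0.035]
[429.17  224.482] [278 142  17  16 220] [ 497.355 -318.783   90.5  ] depth pos [ 497.355 -318.785   90.491]
[700.673 352.617] [ 423  199   89   67 2571] [ 547.954 -412.677   90.5  ] depth pos [ 566.688 -469.91    22.615]
r 50.095619924130105 ang -2.483990090170786 deg -142.32214851910683 Ft(ccw) 2.5040857972641994 Fr -1.176631587966896 yaw -0.63427694567723
```

{"fn": "carry_out", "kwargs": {
  "rot": [
    [0, 0, 0],
    [0, 0, 0],
    [0, 0, 0],
    [0, 0, 0],
    [0, 0, 0],
    [0, 0, 0],
    [0, 0, 0],
    [0, 0, 0],
    [0, 0, 0],
    [0, 0, 0],
    [0, 0, 0],
    [0, 0, 0],
    [0, 0, 0],
    [0, 0, 0],
    [0, 0, 0],
    [0, 0, 0],
    [0, 0, 0],
    [0, 0, 0],
    [0, 0, 0],
    [0, 0, 0]
  ],
  "slide": [
    [-7.3, 0.0, 2.8],
    [-6.8, 0.0, 3.9],
    [-6.1, 0.0, 5.0],
    [-5.2, 0.0, 5.8],
    [-4.3, 0.0, 6.6],
    [-3.2, 0.0, 7.2],
    [-2.0, 0.0, 7.6],
    [-0.8, 0.0, 7.8],
    [0.4, 0.0, 7.8],
    [1.7, 0.0, 7.7],
    [2.8, 0.0, 7.3],
    [3.9, 0.0, 6.8],
    [5.0, 0.0, 6.1],
    [5.8, 0.0, 5.2],
    [6.6, 0.0, 4.3],
    [7.2, 0.0, 3.2],
    [7.6, 0.0, 2.0],
    [7.8, 0.0, 0.8],
    [7.8, 0.0, -0.4],
    [7.7, 0.0, -1.7]
  ],
  "grip": [1, 1, 1, 1, 1, 1, 1, 1, 1, 1, 1, 1, 1, 1, 1, 1, 1, 1, 1, 1]
}}

```text
clock: 19.2
tool_pos: [538.2, -290.1, 110.5]
eef_rot: [-1.513, 0.495, -0.497]
wrist_force: [0.2, 3.2, 8.6]
width: 20.4
```

{"fn": "carry_out", "kwargs": {
  "rot": [
    [0, 0, 0],
    [0, 0, 0],
    [0, 0, 0],
    [0, 0, 0],
    [0, 0, 0],
    [0, 0, 0],
    [0, 0, 0],
    [0, 0, 0],
    [0, 0, 0],
    [0, 0, 0],
    [0, 0, 0],
    [0, 0, 0],
    [0, 0, 0],
    [0, 0, 0],
    [0, 0, 0],
    [0, 0, 0],
    [0, 0, 0],
    [0, 0, 0],
    [0, 0, 0],
    [0, 0, 0]
  ],
  "slide": [
    [7.3, 0.0, -2.8],
    [6.8, 0.0, -3.9],
    [6.1, 0.0, -5.0],
    [5.2, 0.0, -5.8],
    [4.3, 0.0, -6.6],
    [3.2, 0.0, -7.2],
    [2.0, 0.0, -7.6],
    [0.8, 0.0, -7.8],
    [-0.4, 0.0, -7.8],
    [-1.7, 0.0, -7.7],
    [-2.8, 0.0, -7.3],
    [-3.9, 0.0, -6.8],
    [-5.0, 0.0, -6.1],
    [-5.8, 0.0, -5.2],
    [-6.6, 0.0, -4.3],
    [-7.2, 0.0, -3.2],
    [-7.6, 0.0, -2.0],
    [-7.8, 0.0, -0.8],
    [-7.8, 0.0, 0.4],
    [-7.7, 0.0, 1.7]
  ],
  "grip": [1, 1, 1, 1, 1, 1, 1, 1, 1, 1, 1, 1, 1, 1, 1, 1, 1, 1, 1, 1]
}}

```text
clock: 21.2
tool_pos: [458.1, -351.4, 110.6]
eef_rot: [-1.514, 0.495, -0.499]
wrist_force: [2.4, -0.5, 7.1]
width: 20.3
```

{"fn": "carry_out", "kwargs": {
  "rot": [
    [0, 0, 0],
    [0, 0, 0],
    [0, 0, 0],
    [0, 0, 0],
    [0, 0, 0],
    [0, 0, 0],
    [0, 0, 0],
    [0, 0, 0],
    [0, 0, 0],
    [0, 0, 0],
    [0, 0, 0],
    [0, 0, 0],
    [0, 0, 0],
    [0, 0, 0],
    [0, 0, 0],
    [0, 0, 0],
    [0, 0, 0],
    [0, 0, 0],
    [0, 0, 0],
    [0, 0, 0]
  ],
  "slide": [
    [-7.3, 0.0, 2.8],
    [-6.8, 0.0, 3.9],
    [-6.1, 0.0, 5.0],
    [-5.2, 0.0, 5.8],
    [-4.3, 0.0, 6.6],
    [-3.2, 0.0, 7.2],
    [-2.0, 0.0, 7.6],
    [-0.8, 0.0, 7.8],
    [0.4, 0.0, 7.8],
    [1.7, 0.0, 7.7],
    [2.8, 0.0, 7.3],
    [3.9, 0.0, 6.8],
    [5.0, 0.0, 6.1],
    [5.8, 0.0, 5.2],
    [6.6, 0.0, 4.3],
    [7.2, 0.0, 3.2],
    [7.6, 0.0, 2.0],
    [7.8, 0.0, 0.8],
    [7.8, 0.0, -0.4],
    [7.7, 0.0, -1.7]
  ],
  "grip": [1, 1, 1, 1, 1, 1, 1, 1, 1, 1, 1, 1, 1, 1, 1, 1, 1, 1, 1, 1]
}}

```text
clock: 23.2
tool_pos: [538.2, -290.1, 110.5]
eef_rot: [-1.513, 0.495, -0.497]
wrist_force: [-0.5, 3.0, 9.2]
width: 20.4
```

```bash
python3 st.py wr11; python3 - <<'E'
from h import *
o=arm.get_obs();v=o["tool_pos"][:2]-[498.25,-320.55];print(np.degrees(np.arctan2(v[1],v[0])),np.hypot(*v))
E
python3 plan.py 1.281 1.191 2
```

```text
23.2 [ 538.226 -290.074  110.541] w 20.391240274402104 F [-0.51   2.999  9.187] Mo [ 0.489  0.221 -0.037]
[677.036 477.087] [ 419  301   60   36 1122] [ 599.446 -397.459   90.5  ] depth pos [ 604.943 -475.305   21.74 ]
[355.143 473.738] [234 310   7  12  63] [ 500.546 -322.501   90.5  ] depth pos [ 500.592 -322.45    90.58 ]
[578.921 523.204] [378 341  17  18  76] [ 557.886 -394.92    90.5  ] depth pos [ 545.105 -468.808   24.26 ]
r 50.77747544866076 ang 0.649896337021098 deg 37.236317232320665 Ft(ccw) 2.6963698942897234 Fr 1.408567750599755 yaw -0.6332542074396286
35.906045634133854 50.20924939517567
[[2.1, 0.0, -0.7], [2.1, 0.0, -0.8]]
```

{"fn": "carry_out", "kwargs": {
  "rot": [
    [0, 0, 0],
    [0, 0, 0],
    [0, 0, 0]
  ],
  "slide": [
    [1.0, 0, -0.3],
    [0, 0, 0],
    [0, 0, 0]
  ],
  "grip": [1, 1, 1]
}}

```text
clock: 23.55
tool_pos: [538.8, -291.1, 110.6]
eef_rot: [-1.513, 0.494, -0.498]
wrist_force: [1.4, 2.4, 9.4]
width: 20.6
```

```bash
cat > m.py <<'E'
from h import *
C=np.array([498.25,-320.55]);L=[]
for i in range(4):
    o=arm.get_obs();v=o["tool_pos"][:2]-C;a=np.arctan2(v[1],v[0]);F=o["wrist_force"][:2]
    L.append([np.degrees(a),F@[-np.sin(a),np.cos(a)],F@[np.cos(a),np.sin(a)],np.hypot(*v)]);im,d=arm.grab_frame("scene")
print(np.round(L,2),o["clock"],o["tool_pos"])
E
python3 m.py
```

```text
[[36.03  1.08  2.57 50.15]
 [36.04  1.53  3.05 50.17]
 [36.07  0.84  2.52 50.14]
 [36.07  0.66  2.13 50.16]] 23.7 [ 538.78850381 -291.0165533   110.56549792]
```

{"fn": "carry_out", "kwargs": {
  "rot": [
    [0, 0, 0],
    [0, 0, 0],
    [0, 0, 0],
    [0, 0, 0]
  ],
  "slide": [
    [1.3, 0, -0.5],
    [1.3, 0, -0.5],
    [0, 0, 0],
    [0, 0, 0]
  ],
  "grip": [1, 1, 1, 1]
}}

```text
clock: 24.15
tool_pos: [540.3, -293.3, 110.6]
eef_rot: [-1.513, 0.494, -0.498]
wrist_force: [1.3, 2.5, 9.6]
width: 20.2
```

```bash
python3 m.py
```

```text
[[32.93  1.43  2.48 50.12]
 [32.96  1.08  2.26 50.13]
 [32.96  1.79  3.62 50.08]
 [32.93  1.73  3.43 50.1 ]] 24.3 [ 540.29793355 -293.31408459  110.57768574]
```

{"fn": "carry_out", "kwargs": {
  "rot": [
    [0, 0, 0],
    [0, 0, 0],
    [0, 0, 0]
  ],
  "slide": [
    [0.5, 0, -0.2],
    [0, 0, 0],
    [0, 0, 0]
  ],
  "grip": [1, 1, 1]
}}

```text
clock: 24.65
tool_pos: [540.6, -293.7, 110.6]
eef_rot: [-1.513, 0.494, -0.497]
wrist_force: [1.6, 3.2, 9.7]
width: 20.4
```

```bash
python3 m.py
```

```text
[[32.4   1.82  3.02 50.12]
 [32.38  2.71  3.15 50.11]
 [32.38  2.2   2.04 50.09]
 [32.42  2.88  3.36 50.11]] 24.8 [ 540.55067884 -293.68786107  110.59895851]
```

{"fn": "carry_out", "kwargs": {
  "rot": [
    [0, 0, 0],
    [0, 0, 0],
    [0, 0, 0],
    [0, 0, 0]
  ],
  "slide": [
    [0, 0, 0],
    [0, 0, 0],
    [0, 0, 0],
    [0, 0, 0]
  ],
  "grip": [0.3, 0.3, 0.3, 0.3]
}}

```text
clock: 25.25
tool_pos: [539.6, -293.8, 109.0]
eef_rot: [-1.513, 0.497, -0.496]
wrist_force: [-1.3, -0.0, -0.5]
width: 59.6
```

{"fn": "carry_out", "kwargs": {
  "rot": [
    [0, 0, 0],
    [0, 0, 0],
    [0, 0, 0],
    [0, 0, 0],
    [0, 0, 0],
    [0, 0, 0],
    [0, 0, 0],
    [0, 0, 0]
  ],
  "slide": [
    [0, -15, 0],
    [0, -30, 0],
    [0, -40, 0],
    [0, -40, 0],
    [-30, -30, -30],
    [-20, -10, -30],
    [0, 0, 0],
    [0, 0, 0]
  ],
  "grip": [0.3, 0.3, 0.3, 0.3, 0.3, 0.3, 0.3, 0.3]
}}

```text
clock: 26.05
tool_pos: [465.1, -312.6, 273.5]
eef_rot: [-1.513, 0.497, -0.498]
wrist_force: [-0.8, 0.7, -0.1]
width: 59.8
```

```bash
python3 - <<'E'
from h import *
np.set_printoptions(precision=2,suppress=True)
im,d=arm.grab_frame("wrist");save("wr12",im)
v,u=np.mgrid[0:384,0:512];c=arm.calibration("wrist")
P=np.stack([(u-c["cx"])/c["fx"]*d,(v-c["cy"])/c["fy"]*d,d],-1)
W=(P-np.array(c["tvec"]).ravel())@R.from_rotvec(c["rvec"]).as_matrix()
k=(abs(W[...,2]-126)<6)&(np.hypot(W[...,0]-540,W[...,1]+294)<25)
if k.any():
    q=W[k];print(len(q),cv2.minEnclosingCircle(q[:,:2].astype(np.float32)),plane("wrist",u[k].mean(),v[k].mean(),126))
hsv=cv2.cvtColor(im,cv2.COLOR_RGB2HSV)
r=((hsv[...,0]<8)|(hsv[...,0]>172))&(hsv[...,1]>150)&(hsv[...,2]>80)
n,l,s,cc=cv2.connectedComponentsWithStats(r.astype(np.uint8))
for i in range(1,n):
    if s[i,4]>15: print(cc[i]*1.5,s[i],plane("wrist",*cc[i],90.5))
im,d=arm.grab_frame("top");save("top12",im)
for t in["carriage_top"]: print([w("top",r["location"]) for r in arm.look_for("top",t)[:1]])
E
```

```text
500 ((540.3214111328125, -292.1820068359375), 10.626503944396973) [ 539.92 -291.28  126.  ]
[434.25 225.75] [286 147   8   8  50] [ 498.31 -319.92   90.5 ]
[608.56 296.77] [ 373  176   69   45 1113] [ 567.18 -432.82   90.5 ]
[array([ 621.  , -342.63,   50.17])]
```

View pics/wr12.png

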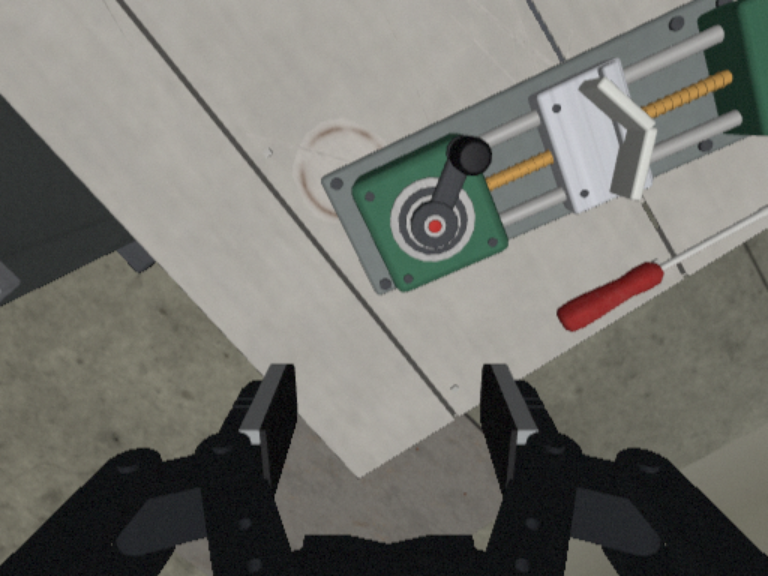

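View pics/top12.png

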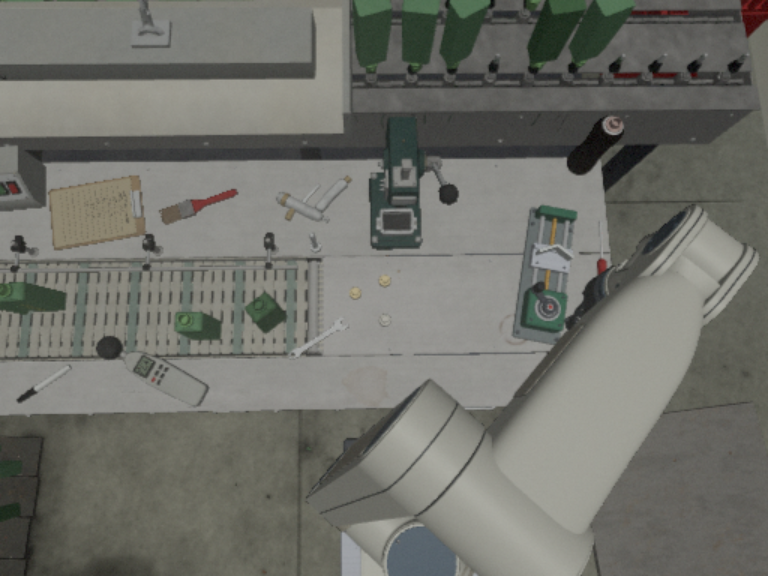

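{"fn": "carry_out", "kwargs": {
  "rot": [
    [0, 0, 0],
    [0, 0, 0],
    [0, 0, 0],
    [0, 0, 0],
    [0, 0, 0]
  ],
  "slide": [
    [20, 0, 30],
    [20, 0, 30],
    [0, 0, 0],
    [0, 0, 0],
    [0, 0, 0]
  ],
  "grip": [0.3, 0.3, 0.3, 0.3, 0.3]
}}

```text
clock: 26.7
tool_pos: [533.2, -287.4, 272.5]
eef_rot: [-1.513, 0.497, -0.495]
wrist_force: [-0.4, -0.6, 0.3]
width: 59.9
```

```bash
cat > k.py <<'E'
from h import *
np.set_printoptions(precision=2,suppress=True)
im,d=arm.grab_frame("wrist");save("wr13",im)
v,u=np.mgrid[0:384,0:512];c=arm.calibration("wrist")
P=np.stack([(u-c["cx"])/c["fx"]*d,(v-c["cy"])/c["fy"]*d,d],-1)
W=(P-np.array(c["tvec"]).ravel())@R.from_rotvec(c["rvec"]).as_matrix()
k=(abs(W[...,2]-126)<6)&(np.hypot(W[...,0]-540,W[...,1]+294)<25)
q=W[k];e=cv2.minEnclosingCircle(q[:,:2].astype(np.float32));K2=plane("wrist",u[k].mean(),v[k].mean(),126)
hsv=cv2.cvtColor(im,cv2.COLOR_RGB2HSV)
r=((hsv[...,0]<8)|(hsv[...,0]>172))&(hsv[...,1]>150)&(hsv[...,2]>80)
n,l,s,cc=cv2.connectedComponentsWithStats(r.astype(np.uint8))
for i in range(1,n):
    p=plane("wrist",*cc[i],90.5)
    if s[i,4]>15 and np.hypot(p[0]-498,p[1]+320)<15:
        print(cc[i]*1.5,p,e,K2)
        for K in(np.array(e[0]),K2[:2]): w_=K-p[:2];print(np.degrees(np.arctan2(w_[1],w_[0])),np.hypot(*w_))
E
python3 k.py
```

```text
[375.15 311.23] [ 497.69 -320.82   90.5 ] ((540.19580078125, -292.5898742675781), 10.554555892944336) [ 540.82 -291.64  126.  ]
33.58970094057347 51.023641219738984
34.08230532482582 52.067573527421075
```

View pics/wr13.png

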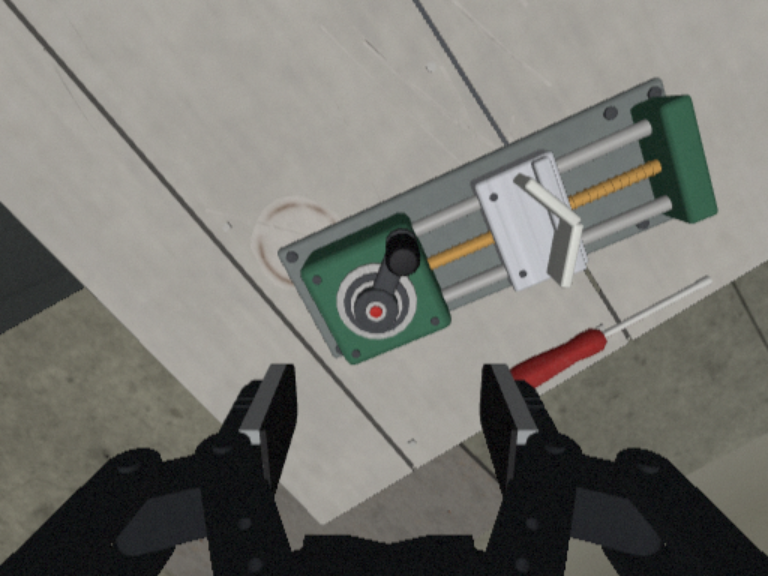

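```bash
python3 -c "
from bench import arm
o=arm.get_obs();print(o['clock'],o['wrist_force']);print(arm.sign_off())"
```

```text
26.75 [ 0.18027398  0.07722083 -0.03483348]
the job is handed in; nothing more can be done
None
```

I wound the crank counter-clockwise to its stop, then clockwise three full turns. I let go with it pointing the same way as at the stop, to within an estimated 1–2°. The job was handed in at 26.8 s; no verdict is reported.

- **Finding the stop:** I held the knob at a fixed hand yaw and went counter-clockwise in 4 mm steps. The force against the motion rose from about 1.7 N (drag alone) to about 7 N. Taking off the drag and the stop's give puts the stop at a crank angle of about 32.4° in the world frame, good to about 0.6°.
- **Overload pin:** I never saw how far it rose, because it was out of the wrist picture while I pushed. By the 0.25 mm per newton figure it came up about 1.3 mm, well short of 5 mm.
- **The three turns:** I went back to 32.4° as measured at the hand, then released the knob and lifted clear.

**Last checks:**
- The pin read at its rest height (90.6 mm) at the end of the turns.
- The wrist force was close to zero after release.
- The last top picture showed the collars, bottles, pin and spanner where they had been.

**What disagreed:** the wrist camera put the released knob at 33.6–34.1°, about 1.5° from the hand reading. That is within what a 2 mm camera calibration allows, so I left it. The 3 mm of carriage travel is too small for the cameras to confirm.

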